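# Sharpen the clamped kitchen knife on the guided sharpener

### The arm

A 6-joint arm with a two-finger parallel gripper is mounted at the origin on the work surface. World frame = base frame: x ahead of the robot, y to its left, z up, the work surface at z = 0. Lengths are in m, angles in rad, forces in N, time in s.
With the tool pointing down it reaches from about 0.375 to 0.9 m from the base axis. Payload 3.1 kg.
Tool frame: the origin (TCP) lies midway between the tips of the shut fingers; the grasp point (between the pads) lies 19 mm behind it; x points along the fingers, y is the direction in which the jaws open and shut, and the axes are right-handed (so a half turn about x gives the same grasp; the last joint's range is limited). The gripper opens to 87 mm and grips with 3 to 60 N. Pads are 19 mm wide; open, the fingers measure 117 mm over their backs; the gripper's body (75 mm by 190 mm) begins 51 mm behind the grasp point.
Start: joints at [-1.504, 0.527, 1.433, -0, 1.181, -0.178], TCP at [0.152, -0.606, 0.223] pointing down, gripper open.
Joint ranges: [-3.08, 3.08], [-0.75, 2.2], [0.22, 2.44], [-1.43, 4.57], [0, 2.65], [-2.85, 2.85]. Speed limits (rad/s): [2.79, 2.79, 3.14, 3.14, 3.14, 3.14].

### API

Orientations are given as a unit quaternion [x, y, z, w].
In Python, from rig import get_obs, imaging, robot gives the robot as it stands.
- The arm moves only by the shell command python3 -m inch 'ROWS' [FORCE]. ROWS is JSON, a list of rows, each a list of 3 entries, a list of its own where there are three numbers: the finger opening in mm, from 0 to 87, then the shift along the tool's x, y, z in mm, then the turn, a rotation vector about the tool's x, y, z in degrees. In form: [[grip, [dx, dy, dz], [wx, wy, wz]], ...]. A call has 1 to 12 rows; each row shifts and turns the pose as measured when the row begins, along the tool's axes as they then stand; what a row does not reach is not made up. A row lasts 1/8 s, in which the tool goes at most 62.5 mm and 10.7 degrees, less where a joint would pass 70% of its speed; a pose out of reach is approached as far as the arm can. A call with a gripper value outside its range is refused whole. The fingers move at their own pace and stop on an object; FORCE is the grip in N (left out, the last holds). Time passes only in rows, so rows that do not move let the fingers close. It gives the time, the measured TCP pose, the force and the opening at its end, in the units of the state.
- get_obs(): the state, without advancing time (a new reading comes with each control period).
- imaging.camera(name): name is "scene" or "top" or "wrist"; returns the picture (384x512x3 uint8, red, green, blue); there is no depth.
- imaging.camera_params(name): a dict with "camera_matrix" (3x3 intrinsics, pixels), "xyz" and "rotation" of the camera in the world. Camera axes: x right, y down, z forward; pixel columns grow to the right and rows downward; lengths in m; the calibration is good to about 2 mm. A picture is of the moment at which its call begins: read the wrist's pose just before it. camera_params takes no time and is no camera call; for the wrist camera it gives the pose at the moment of the call.
- robot.hand_in(): hands the job in, once; it reports no verdict.
Trained networks look in the newest picture that a camera, given by its name, has taken for a name from the list of things; names that differ only in an ending like _2 or _b are one class to them, and where a whole thing is asked for, a point or a joint stands for the part that bears it (a point fixed in the world has none). Each returns a list of dicts, best first, with "confidence" (0 to 1); they miss things now and then, are a little off and sometimes report something else, mostly with a low value. They report only what shows in the picture. A call takes as long as a camera call.
- imaging.cut_out(camera, target): "pixels" (384x512 bool, what is visible of it) and "box" ([centre column, centre row, width, height] in pixels, round what is visible of it).
- imaging.tip_of(camera, target): "pixel" ([column, row] in pixels: a listed point, or the origin of a listed thing).
The state is a dict: "time": time; "q": joint angles; "joint_velocities": joint speeds; "joint_torque": joint torques, N m; "position": TCP position; "tool_rot": TCP orientation; "ft_force": force on the tool from outside, world axes, zero at the start; "moment": the same for the moment, N m; "grip_width": finger opening in m.
Only numpy, scipy, OpenCV 4.12 (cv2) and the standard library are available. Lean on these libraries where they do the work, as an engineer would, in place of code of your own. Each camera call takes 0.05 s, during which the arm holds its last target. There are 200 camera calls.

### The job

Sharpen the clamped kitchen knife with the guided stone, held by its handle: three full forward strokes away from you, first on the third of the edge next to the heel, then the middle third, then the third next to the tip, each pressing on the edge with about one kilogram all the way (never over two and a half). Never drag the stone backwards on the edge: before the first stroke and after every stroke lift it clear, and draw the rod right back in the air before you set it down. After the last return lay the stone gently on the edge, rod drawn back, and let go, leaving the other things on the counter where they are.

Things in the scene. Friction and masses are not known exactly. Their poses are not given: they have to be found in the camera images.
- edge_mid (a point): Middle of the knife's straight cutting edge, 105 mm above the counter. It faces the robot. +x: level, square to the edge, the way the stone is pushed (away from the robot); +y: along the edge to the knife's tip; z up. The edge runs 70 mm to -y (heel; then the wooden handle, to 195 mm) and 70 mm to +y (tip). The swivel ball that the guide rod slides through, atop a steel post, has its centre 220 mm in +x and 96 mm up.
- handle (a point): Centre of the black plastic handle of the guide rod, on the rod's axis: a cylinder 22 mm thick, 95 mm long, free all round. +x runs along the rod to the swivel's centre, 432 mm minus the stroke away. The rod turns freely about the post (up to 0.4 rad either side of square to the edge) and tilts up freely; with the stone on the edge it rises to the swivel at 20 deg, less when the handle is lifted.
- stone: Grey sharpening stone, 150 x 22 x 6 mm, in a holder under the guide rod; origin: middle of its underside, 14 mm below the rod's axis and 144 mm from the handle point; +x along the rod to the swivel. The edge is under its middle at a stroke of 50 mm, 238 mm from the swivel. It starts lying on the edge by its weight (1.5 to 3 N there); each newton pressed square to the rod at the handle adds 1.4 to 1.8 N.
- knife: Kitchen knife, its spine held level in the two clamps of the sharpener (steel base 300 x 90 mm on suction feet, stands fast); blade 45 mm wide and 2 mm thick. Origin in the blade at the clamps, 40 mm in +x from edge_mid. The blade springs in the clamps: the edge gives about 1.8 mm under 10 N.
- stroke (a joint): Slide of the rod through the swivel, m: 0 drawn fully back towards the robot (stop), 0.10 pushed fully forward (stop). A full stroke runs from below 0.025 to beyond 0.075, the stone pressing all the way. About 0.8 N of friction; the rod does not slide by itself.
- jar: Bystander: squat clear glass jar, 100 mm across and 90 mm tall; origin under its centre.
- tiffin: Bystander: round two-tier stainless tiffin box with spring clip latches, 124 mm across and 133 mm tall; origin under its centre.
- crock: Bystander: white ceramic crock with a hinged steel lid, 92 mm across and 84 mm tall; origin under its centre.
- spoon: Bystander: bamboo spoon lying flat, 192 mm long along its x axis, 52 mm wide, 13 mm high.

How it is judged:
By the outcome, as a careful person would: the job done as asked, in the order asked, and still so for the second after the job is handed in, with the robot touching nothing.
It also fails if it takes over 72 s, if anything falls off the work surface, if the arm or the gripper's body presses on something with over 40 N, if the wrist force passes 120 N, or if a joint passes its speed limit or range.

## Working session

There is one attempt and no reset: what is moved stays moved. The work goes in short steps, Python scripts to look and compute and a shell command to move; the robot and the scene stay as the last step left them, time stands still between calls to the robot, and variables do not carry over. Pictures are saved under pics/ and viewed, about 8 in all and at most 12, crops included, and the job is handed in when it is done.

```bash
ls; mkdir -p pics
python3 - <<'E'
from rig import get_obs, imaging, robot
import cv2,numpy as np
o=get_obs();print({k:np.round(v,3).tolist() for k,v in o.items()})
ims=[]
for c in ["scene","top"]:
    im=imaging.camera(c);ims.append(im)
    p=imaging.camera_params(c);print(c,np.round(p["camera_matrix"],1).tolist(),np.round(p["xyz"],3),np.round(p["rotation"],4).tolist())
    for t in ["edge_mid","handle","stone","knife"]:
        r=imaging.tip_of(c,t);print(c,t,[(np.round(a["pixel"],1).tolist(),round(a["confidence"],2)) for a in r[:2]])
    cv2.imwrite(f"pics/{c}0.png",im[...,::-1])
E
```

```text
pics
{'time': 0.0, 'q': [-1.503, 0.528, 1.434, -0.0, 1.181, -0.179], 'joint_velocities': [0.001, -0.0, -0.0, -0.002, 0.001, 0.0], 'joint_torque': [-0.001, -44.004, -17.659, 0.064, 0.058, -0.0], 'position': [0.152, -0.605, 0.222], 'tool_rot': [0.702, 0.087, -0.702, 0.086], 'ft_force': [0.067, 0.192, 0.312], 'moment': [0.008, -0.018, 0.02], 'grip_width': 0.087}
scene [[433.6, 0.0, 258.5], [0.0, 433.6, 197.4], [0.0, 0.0, 1.0]] [ 1.329 -0.284  1.106] [0.7784, 0.5301, -0.197, -0.2726]
scene edge_mid [([252.9, 229.4], 0.73)]
scene handle [([239.5, 196.9], 0.89)]
scene stone [([249.1, 226.9], 0.75)]
scene knife [([255.4, 239.8], 0.56)]
top [[454.7, 0.0, 252.2], [0.0, 454.7, 193.3], [0.0, 0.0, 1.0]] [0.434 0.018 1.475] [-0.7052, 0.7077, -0.0355, 0.0216]
top edge_mid [([270.9, 157.1], 0.63)]
top handle [([263.2, 207.5], 0.74)]
top stone [([272.6, 157.4], 0.51)]
top knife [([271.4, 148.0], 0.92), ([269.5, 160.3], 0.36)]
```

View pics/scene0.png

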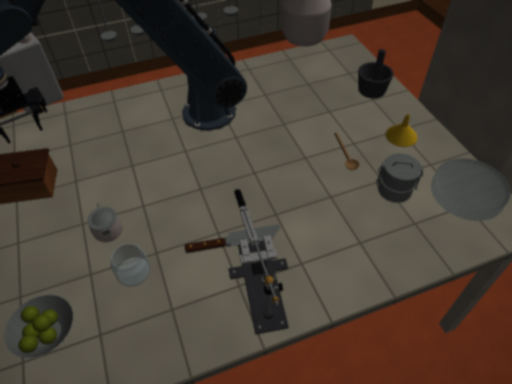

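View pics/top0.png

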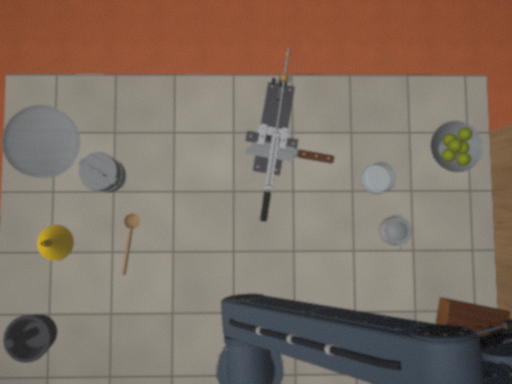

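```bash
cat > h.py <<'E'
import numpy as np
from rig import get_obs, imaging, robot
from scipy.spatial.transform import Rotation as R
def ray(c,px):
    p=imaging.camera_params(c);d=np.linalg.solve(p["camera_matrix"],[px[0],px[1],1])
    r=np.array(p["rotation"]); M=R.from_quat(r).as_matrix() if r.size==4 else r
    return np.array(p["xyz"]),M@d
def tri(obs):
    A=0;b=0
    for o,d in obs:
        d=d/np.linalg.norm(d);P=np.eye(3)-np.outer(d,d);A=A+P;b=b+P@o
    return np.linalg.solve(A,b)
def plane(o,d,z): return o+d*(z-o[2])/d[2]
E
python3 - <<'E'
from h import *
S=dict(edge=[(252.9,229.4),(270.9,157.1)],handle=[(239.5,196.9),(263.2,207.5)],stone=[(249.1,226.9),(272.6,157.4)],knife=[(255.4,239.8),(271.4,148.0)])
z=dict(edge=.105,handle=.07,stone=.105,knife=.105)
for k,(a,b) in S.items():
    ra,rb=ray("scene",a),ray("top",b)
    print(k,tri([ra,rb]).round(3),plane(*ra,z[k]).round(3),plane(*rb,z[k]).round(3))
E
```

```text
edge [ 0.657 -0.064  0.1  ] [ 0.661 -0.062  0.105] [ 0.655 -0.067  0.105]
handle [ 0.503 -0.046  0.063] [ 0.508 -0.049  0.07 ] [ 0.503 -0.044  0.07 ]
stone [ 0.653 -0.071  0.112] [ 0.649 -0.069  0.105] [ 0.654 -0.072  0.105]
knife [ 0.687 -0.067  0.091] [ 0.696 -0.068  0.105] [ 0.683 -0.069  0.105]
```

The scene picture shows the knife with its wooden handle at (205,245), the rod handle at (240,198), and the base behind it. The top picture shows the rod running from its black handle at (264,207) to the orange swivel at (283,78), with the wooden knife handle at (316,156). The bystanders are well away from it. Next I'll get the axes more exactly.

Run:
```python
from h import *
import cv2
t=cv2.imread("pics/top0.png")[40:230,220:350];s=cv2.imread("pics/scene0.png")[180:335,175:305]
a=cv2.resize(t,None,fx=3,fy=3,interpolation=cv2.INTER_CUBIC);b=cv2.resize(s,None,fx=3,fy=3,interpolation=cv2.INTER_CUBIC)
H=max(a.shape[0],b.shape[0]);pad=lambda i:cv2.copyMakeBorder(i,0,H-i.shape[0],0,0,cv2.BORDER_CONSTANT)
cv2.imwrite("pics/crop1.png",cv2.convertScaleAbs(np.hstack([pad(a),pad(b)]),alpha=1.5))
for c in ["scene","top"]:
    imaging.camera(c)
    r=imaging.cut_out(c,"handle")
    for x in r[:2]:
        ys,xs=np.nonzero(x["pixels"]);print(c,"handle",x["confidence"],np.round(x["box"],1),len(xs))
    r=imaging.cut_out(c,"knife")
    for x in r[:1]: print(c,"knife",x["confidence"],np.round(x["box"],1))
o=get_obs();print(R.from_quat(o["tool_rot"]).as_matrix().round(2))
```

```text
scene handle 0.71 [257.1 246.4  43.5 116.9] 568
scene knife 0.92 [230.  238.8  94.3  27.8]
top handle 0.95 [276.7 138.1  30.8 171.2] 590
top knife 0.84 [289.3 155.   88.4  18.4]
[[-0.    0.24 -0.97]
 [ 0.   -0.97 -0.24]
 [-1.   -0.   -0.  ]]
```

View pics/crop1.png

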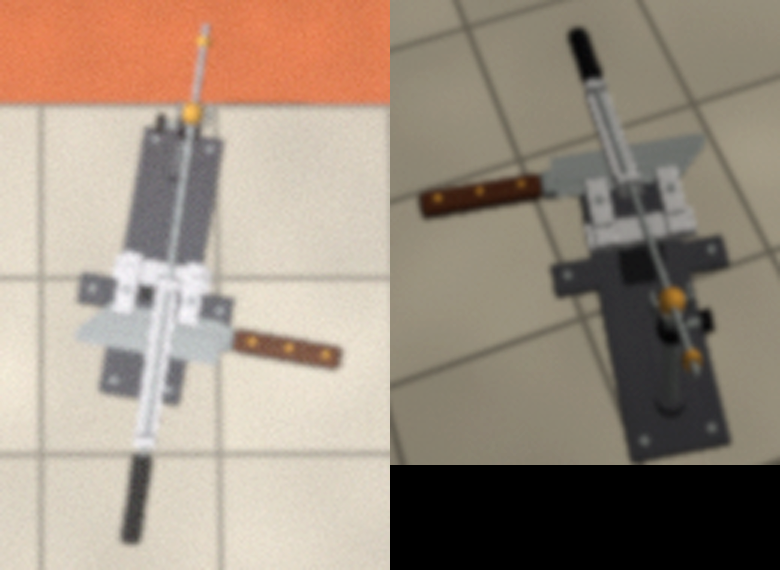

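The crop shows the swivel ball at top (283.7,78) and scene (269.3,279.7). The handle ends are at top (263.7,220.7) and (267.3,191.7). The edge runs from the heel at (293,160.7) to the tip at (245.7,153.3). I'll triangulate these.

Run:
```python
from h import *
P={}
for k,(a,b) in dict(swivel=[(269.3,279.7),(283.7,78)],hback=[(237.7,190.7),(263.7,220.7)],hfront=[(243,206),(267.3,191.7)],heel=[(228.3,232.7),(293,160.7)],tip=[(279,225.3),(245.7,153.3)]).items():
    z={'swivel':.201,'heel':.105,'tip':.105}.get(k,.06)
    P[k]=tri([ray("scene",a),ray("top",b)]);print(k,P[k].round(4),plane(*ray("top",b),z).round(4),plane(*ray("scene",a),z).round(4))
for a,b in [("hback","swivel"),("heel","tip"),("hback","hfront")]:
    d=P[b]-P[a];print(a,b,np.linalg.norm(d).round(4),np.degrees(np.arctan2(d[1],d[0])).round(2),np.degrees(np.arctan2(d[2],np.hypot(*d[:2]))).round(1))
```

```text
swivel [ 0.8708 -0.0987  0.1972] [ 0.8691 -0.0996  0.201 ] [ 0.8732 -0.0981  0.201 ]
hback [ 0.4638 -0.0438  0.0489] [ 0.4628 -0.0459  0.06  ] [ 0.4737 -0.0439  0.06  ]
hfront [ 0.552  -0.0551  0.0795] [ 0.5532 -0.0577  0.06  ] [ 0.5379 -0.0492  0.06  ]
heel [ 0.6447 -0.132   0.1044] [ 0.6439 -0.1343  0.105 ] [ 0.646  -0.1298  0.105 ]
tip [0.6691 0.0119 0.0966] [0.6668 0.0097 0.105 ] [0.6754 0.0117 0.105 ]
hback swivel 0.4366 -7.67 19.9
heel tip 0.1462 80.38 -3.1
hback hfront 0.0941 -7.28 18.9
```

```bash
python3 -m inch '[[87,[0,-38,-37],[0,0,0]],[87,[0,-38,-37],[0,0,0]],[87,[0,-38,-37],[0,0,0]],[87,[0,-38,-37],[0,0,0]],[87,[0,-38,-37],[0,0,0]],[87,[0,-38,-37],[0,0,0]],[87,[0,-38,-37],[0,0,0]],[87,[0,-38,-37],[0,0,0]],[87,[0,-38,-37],[0,0,0]],[87,[0,-38,-37],[0,0,0]],[87,[0,-38,-37],[0,0,0]],[87,[0,-38,-37],[0,0,0]]]' 40
python3 - <<'E'
from h import *
o=get_obs();print(o["q"],R.from_quat(o["tool_rot"]).as_matrix().round(3))
E
```

```text
time: 2.3
position: [0.4834, -0.0473, 0.2227]
tool_rot: [0.705, 0.079, -0.7, 0.088]
ft_force: [1.4, -1.6, 0.2]
grip_width: 0.087
[-0.32277153  0.33675459  1.780436   -0.00969244  1.01224568  1.01715048] [[ 0.009  0.234 -0.972]
 [-0.012 -0.972 -0.234]
 [-1.     0.013 -0.006]]
```

```bash
cat >> h.py <<'E'
S=np.array([.871,-.099,.201])
def target(yaw,el,s,back=0):
    y,e=np.radians([yaw,el]);u=np.array([np.cos(e)*np.cos(y),np.cos(e)*np.sin(y),np.sin(e)])
    d=np.array([np.sin(e)*np.cos(y),np.sin(e)*np.sin(y),-np.cos(e)])
    M=np.array([d,np.cross(-u,d),-u]).T
    return S-(.432-s)*u+(.019-back)*d,M
def delta(p,M):
    o=get_obs();C=R.from_quat(o["tool_rot"]).as_matrix()
    print("shift mm",(C.T@(p-o["position"])*1e3).round(1),"turn deg",np.degrees(R.from_matrix(C.T@M).as_rotvec()).round(2))
E
python3 - <<'E'
from h import *
delta(*target(-7.7,20,.043,.12))
E
```

```text
shift mm [59.8 -4.7  8.5] turn deg [21.12 19.29  3.01]
```

```bash
python3 -m inch '[[87,[40,-5,8],[7,6.4,1]],[87,[0,0,0],[7,6.4,1]],[87,[0,0,0],[7,6.4,1]],[87,[0,0,0],[0,0,0]],[87,[0,0,0],[0,0,0]]]'
python3 - <<'E'
from h import *
import cv2
delta(*target(-7.7,20,.043,.12)); print(get_obs()["q"].round(2) if hasattr(get_obs()["q"],'round') else get_obs()["q"])
p=imaging.camera_params("wrist");im=imaging.camera("wrist")
T=np.array(p["xyz"]);r=np.array(p["rotation"]);M=R.from_quat(r).as_matrix() if r.size==4 else r
im=im[...,::-1].copy()
for s,col in((-.0475,(0,0,255)),(0,(0,255,0)),(.0475,(255,0,0))):
    q,_=target(-7.7,20,.043+s,.019)
    c=M.T@(q-T);k=np.array(p["camera_matrix"])@c;k/=k[2];print(s,k.round(1));cv2.circle(im,(int(k[0]),int(k[1])),4,col,1)
k=[a for a in (imaging.tip_of("wrist","handle"))[:2]];print(k)
cv2.imwrite("pics/w1.png",im)
E
```

```text
time: 2.92
position: [0.4805, -0.0406, 0.1838]
tool_rot: [0.822, -0.054, -0.566, -0.037]
ft_force: [0.3, -0.7, 0.2]
grip_width: 0.087
shift mm [17.6  5.5 12.4] turn deg [ 0.22 -0.84  0.09]
[-0.37  0.3   2.1   0.22  0.4   1.14]
-0.0475 [261.2 249.9   1. ]
0 [261.7 201.9   1. ]
0.0475 [262.1 150.2   1. ]
[{'pixel': [261.1, 201.6], 'confidence': 0.89}]
```

View pics/w1.png

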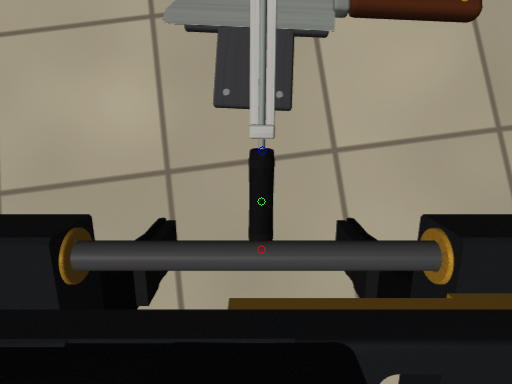

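The projected rod model lands on the handle: the predicted centre is (261.7,201.9) and the detector gives (261.1,201.6). Next I'll approach, gripping 12 mm forward of the handle's centre.

```bash
sed -i 's/(.432-s)/(.420-s)/' h.py
python3 - <<'E'
from h import *
delta(*target(-7.7,20,.043,0))
E
```

```text
shift mm [137.7   5.8   1.9] turn deg [ 0.19 -0.82  0.1 ]
```

```bash
python3 -m inch '[[87,[35,6,2],[0,-0.8,0]],[87,[35,0,0],[0,0,0]],[87,[30,0,0],[0,0,0]],[87,[15,0,0],[0,0,0]],[87,[10,0,0],[0,0,0]],[87,[0,0,0],[0,0,0]]]'
python3 - <<'E'
from h import *
delta(*target(-7.7,20,.043,0));print(get_obs()["q"])
E
```

```text
time: 3.78
position: [0.5333, -0.0564, 0.0644]
tool_rot: [0.821, -0.053, -0.567, -0.034]
ft_force: [-0.4, -0.9, 0.4]
grip_width: 0.0871
shift mm [ 6.9 -3.2 10.5] turn deg [ 0.54 -0.71 -0.01]
[-0.36020779  0.62253509  2.06112247  0.64836117  0.13132883  0.7055486 ]
```

```bash
python3 - <<'E'
s=open('h.py').read()
s=s[:s.index("def target")]+'''TILT=-20
def target(yaw,el,s,back=0,tilt=None):
    y,e=np.radians([yaw,el]);f=np.radians(el+(TILT if tilt is None else tilt))
    h=np.array([np.cos(y),np.sin(y),0]);k=np.array([0,0,1.])
    u=np.cos(e)*h+np.sin(e)*k; ut=np.cos(f)*h+np.sin(f)*k; d=np.sin(f)*h-np.cos(f)*k
    M=np.array([d,np.cross(-ut,d),-ut]).T
    return S-(.420-s)*u+(.019-back)*d,M
'''+s[s.index("def delta"):]
open('h.py','w').write(s)
E
python3 - <<'E'
from h import *
delta(*target(-7.7,20,.043,0))
E
```

```text
shift mm [ 5.7 -3.2 17. ] turn deg [  0.53 -20.71  -0.1 ]
```

```bash
python3 -m inch '[[87,[0,-1,8],[0.2,-7,0]],[87,[0,-1,4],[0.2,-7,0]],[87,[0,-1,3],[0,-7,0]],[87,[0,0,0],[0,0,0]],[87,[0,0,0],[0,0,0]]]'
python3 - <<'E'
from h import *
delta(*target(-7.7,20,.043,0));print(get_obs()["q"])
E
```

```text
time: 4.4
position: [0.5258, -0.0484, 0.0632]
tool_rot: [0.724, -0.04, -0.687, -0.047]
ft_force: [-0.9, 0.3, -1.2]
grip_width: 0.0869
shift mm [9.8 4.  6. ] turn deg [ 0.63 -2.9   0.7 ]
[-0.31623036  0.63593463  1.84286193  0.03719406  0.61560231  1.34807508]
```

```bash
python3 -m inch '[[87,[7,4,4],[0.6,-2.9,0.7]],[87,[2,0,2],[0,0,0]],[87,[0,0,0],[0,0,0]]]'
python3 - <<'E'
from h import *
delta(*target(-7.7,20,.043,0));print(get_obs()["ft_force"])
import cv2
p=imaging.camera_params("wrist");im=imaging.camera("wrist")
T=np.array(p["xyz"]);r=np.array(p["rotation"]);M=R.from_quat(r).as_matrix() if r.size==4 else r
im=im[...,::-1].copy()
for s in(-.0595,-.012,.0355):
    q,_=target(-7.7,20,.043+s,.019)
    k=np.array(p["camera_matrix"])@(M.T@(q-T));k/=k[2];print(s,k.round(1));cv2.circle(im,(int(k[0]),int(k[1])),4,(0,0,255),1)
cv2.imwrite("pics/w2.png",im)
E
```

```text
time: 4.78
position: [0.5163, -0.0507, 0.0538]
tool_rot: [-0.705, 0.047, 0.706, 0.048]
ft_force: [-0.5, 0.1, -0.3]
grip_width: 0.0869
shift mm [ 0.7  0.3 -3.7] turn deg [0.01 0.08 0.06]
[-0.53457508  0.07223678 -0.29853645]
-0.0595 [255.9 317.8   1. ]
-0.012 [255.9 261.6   1. ]
0.0355 [256.  183.3   1. ]
```

View pics/w2.png

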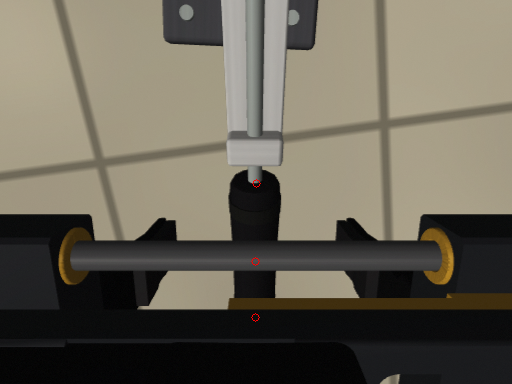

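The handle's front end is at (256,180), centred between the jaws and on the model. Closing now.

```bash
python3 -m inch '[[10,[0,0,0],[0,0,0]],[10,[0,0,0],[0,0,0]],[10,[0,0,0],[0,0,0]],[10,[0,0,0],[0,0,0]],[10,[0,0,0],[0,0,0]],[10,[0,0,0],[0,0,0]],[10,[0,0,0],[0,0,0]]]' 40
python3 - <<'E'
from h import *
delta(*target(-7.7,20,.043,0));print(get_obs()["ft_force"])
E
```

```text
time: 5.7
position: [0.5164, -0.0507, 0.0543]
tool_rot: [0.706, -0.047, -0.705, -0.048]
ft_force: [-1.0, -0.4, 0.3]
grip_width: 0.0247
shift mm [ 1.2  0.4 -3.6] turn deg [ 0.01 -0.02  0.07]
[-1.02840409 -0.40054312  0.33665319]
```

```bash
python3 -m inch '[[10,[0,0,0],[0,0,0]],[10,[0,0,0],[0,0,0]]]' 40; python3 -m inch '[[10,[2,0,-0.7],[0,0,0]],[10,[0,0,0],[0,0,0]]]';  python3 -m inch '[[10,[0,0,0],[0,0,0]],[10,[0,0,0],[0,0,0]]]'
```

```text
time: 5.95
position: [0.5164, -0.0507, 0.0543]
tool_rot: [0.706, -0.047, -0.705, -0.048]
ft_force: [-0.1, -0.6, 0.2]
grip_width: 0.021
time: 6.2
position: [0.5166, -0.0507, 0.0525]
tool_rot: [-0.705, 0.047, 0.706, 0.048]
ft_force: [-0.4, 0.6, 3.2]
grip_width: 0.0214
time: 6.45
position: [0.5166, -0.0508, 0.0527]
tool_rot: [-0.705, 0.047, 0.706, 0.048]
ft_force: [-0.3, -0.1, 1.6]
grip_width: 0.0207
```

Contact is confirmed: 1.8 mm of press gave 2–3 N. Now I'll lift clear, then swing to the heel and draw back in the air.

Run:
```python
from h import *
delta(*target(-7.7,15.5,.039,0))
```

```text
shift mm [-27.5   0.3  11. ] turn deg [ 0.02 -4.47  0.06]
```

```bash
python3 -m inch '[[10,[-14,0,5],[0,-2.2,0]],[10,[-14,0,6],[0,-2.2,0]],[10,[0,0,0],[0,0,0]],[10,[0,0,0],[0,0,0]]]'
python3 - <<'E'
from h import *
delta(*target(-7.7,15.5,.039,0))
delta(*target(2,15.5,.012,0))
E
```

```text
time: 6.95
position: [0.5065, -0.0493, 0.0799]
tool_rot: [-0.677, 0.045, 0.732, 0.05]
ft_force: [-0.5, -0.4, -0.9]
grip_width: 0.0208
shift mm [-0.3  0.4  0.8] turn deg [-0.   -0.02  0.09]
shift mm [ 8.4 66.9 20.5] turn deg [-9.67 -0.03  0.85]
```

```bash
python3 -m inch '[[10,[2,17,6],[-2.4,0,0.2]],[10,[2,17,5],[-2.4,0,0.2]],[10,[2,17,4],[-2.4,0,0.2]],[10,[2,16,4],[-2.4,0,0.2]],[10,[0,0,0],[0,0,0]],[10,[0,0,0],[0,0,0]]]'
python3 - <<'E'
from h import *
delta(*target(2,15.5,.012,0))
delta(*target(2,19.6,.012,0));print(np.array(get_obs()["q"]).round(2))
E
```

```text
time: 7.7
position: [0.4821, -0.1151, 0.0697]
tool_rot: [-0.68, -0.014, 0.733, -0.014]
ft_force: [1.6, 0.5, -1.5]
grip_width: 0.0208
shift mm [-2.9 -2.6  5.6] turn deg [ 0.23 -0.16  0.08]
shift mm [24.1 -2.5 -6.6] turn deg [0.22 3.94 0.09]
[-0.44  0.63  1.83 -0.05  0.76  1.13]
```

```bash
python3 -m inch '[[10,[-1,-2,3],[0.2,0,0]],[10,[-1,-1,3],[0,0,0]],[10,[0,0,0],[0,0,0]],[10,[0,0,0],[0,0,0]]]'
python3 - <<'E'
from h import *
import cv2
delta(*target(2,15.5,.012,0))
delta(*target(2,19.6,.012,0))
im=imaging.camera("top");print([(imaging.tip_of("top",t)or[None])[0] for t in("stone","edge_mid")])
s=imaging.camera("scene")
a=cv2.resize(im[40:230,220:350],None,fx=3,fy=3,interpolation=cv2.INTER_CUBIC);b=cv2.resize(s[180:335,175:305],None,fx=3,fy=3,interpolation=cv2.INTER_CUBIC)
b=cv2.copyMakeBorder(b,0,a.shape[0]-b.shape[0],0,0,cv2.BORDER_CONSTANT)
cv2.imwrite("pics/c2.png",cv2.convertScaleAbs(np.hstack([a,b])[...,::-1],alpha=1.5))
E
```

```text
time: 8.2
position: [0.4757, -0.1105, 0.0723]
tool_rot: [-0.68, -0.013, 0.733, -0.012]
ft_force: [0.3, -0.0, -0.7]
grip_width: 0.0212
shift mm [-0.7  2.3 -0.7] turn deg [-0.01 -0.15  0.12]
shift mm [ 26.3   2.3 -13. ] turn deg [-0.01  3.95  0.12]
[{'pixel': [288.5, 166.8], 'confidence': 0.61}, {'pixel': [269.5, 156.7], 'confidence': 0.75}]
```

View pics/c2.png

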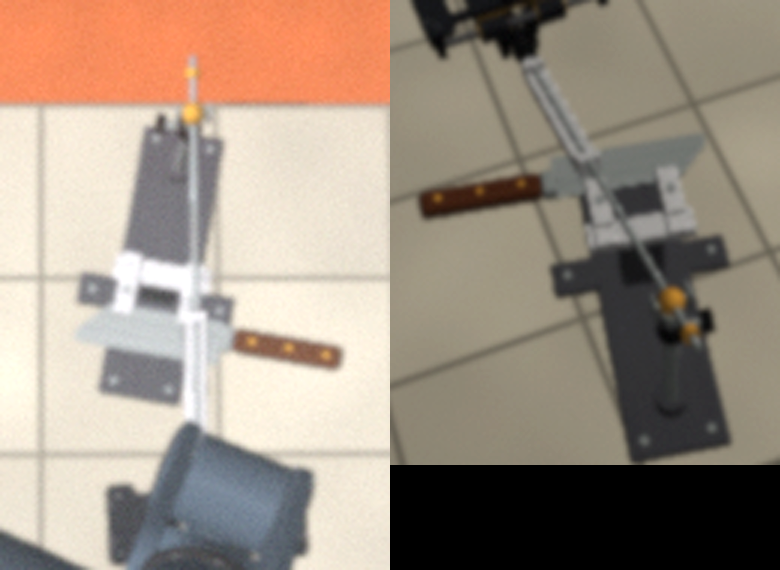

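The picture shows the stone raised over the heel third, with the rod crossing the edge at about top-crop (197,355), roughly 22 mm from the heel. The rod is drawn back. Now I'll set it down.

```bash
python3 -m inch '[[10,[10,1,-5],[0,1.6,0]],[10,[9,1,-4],[0,1.5,0]],[10,[2.5,0,-1],[0,0.5,0]],[10,[0,0,0],[0,0,0]]]'
python3 - <<'E'
from h import *
delta(*target(2,19.5,.012,0))
E
```

```text
time: 8.9
position: [0.4843, -0.1123, 0.0496]
tool_rot: [-0.702, -0.014, 0.712, -0.012]
ft_force: [-0.5, -0.2, -1.1]
grip_width: 0.0211
shift mm [ 3.8  0.3 -2.3] turn deg [0.07 0.26 0.14]
```

```bash
python3 -m inch '[[10,[3.5,0,-1.2],[0,0.3,0]],[10,[1,0,-0.3],[0,0,0]],[10,[0,0,0],[0,0,0]]]'
python3 - <<'E'
from h import *
delta(*target(2,19.5,.012,0))
E
```

```text
time: 9.28
position: [0.4852, -0.1122, 0.0459]
tool_rot: [-0.704, -0.014, 0.71, -0.012]
ft_force: [-1.1, 0.5, 2.1]
grip_width: 0.0211
shift mm [ 0.1  0.3 -1.2] turn deg [0.1  0.01 0.13]
```

```bash
cat >> h.py <<'E'
def force():
    o=get_obs();f=np.array(o["ft_force"]);e=np.radians(19.7)
    C=R.from_quat(o["tool_rot"]).as_matrix();h=-C[:,2].copy();h[2]=0;h/=np.linalg.norm(h)
    print("perp %.1f along %.1f lat %.1f"%(f@(np.cos(e)*np.array([0,0,1])-np.sin(e)*h),f@(np.cos(e)*h+np.sin(e)*np.array([0,0,1])),f@np.cross([0,0,1],h)))
def chk(yaw,el,s): 
    force();delta(*target(yaw,el,s))
    o=get_obs();w=np.array(o["position"])-.019*R.from_quat(o["tool_rot"]).as_matrix()[:,0];v=S-w
    print("yaw %.2f el %.2f s %.4f"%(np.degrees(np.arctan2(v[1],v[0])),np.degrees(np.arctan2(v[2],np.hypot(*v[:2]))),.42-np.linalg.norm(v)))
E
python3 -m inch '[[10,[1.6,0,-0.5],[0,0.2,0]],[10,[0.2,0,0],[0,0,0]]]'; python3 -c "
from h import *
chk(2,19.8,.012)"
```

```text
time: 9.52
position: [0.4855, -0.1122, 0.0446]
tool_rot: [-0.705, -0.014, 0.709, -0.012]
ft_force: [-2.3, -0.1, 3.8]
grip_width: 0.0207
perp 4.4 along -0.9 lat -0.1
shift mm [ 0.8  0.3 -1.8] turn deg [0.11 0.11 0.12]
yaw 1.96 el 19.62 s 0.0106
```

```bash
python3 -m inch '[[10,[-1.2,0,-3.8],[0,0,0]],[10,[-1.2,0,-3.8],[0,0,0]],[10,[-1.3,0,-3.8],[0,0,0]],[10,[-1.3,0,-3.8],[0,0,0]]]'; python3 -c "
from h import *
chk(2,19.7,.028)"
```

```text
time: 10.02
position: [0.4876, -0.1083, 0.047]
tool_rot: [-0.695, -0.017, 0.719, -0.009]
ft_force: [-6.4, -2.8, 0.4]
grip_width: 0.021
perp 2.6 along -6.0 lat -2.5
shift mm [ -3.4   4.1 -14.2] turn deg [0.18 1.66 0.68]
yaw 1.43 el 19.43 s 0.0140
```

```bash
python3 -m inch '[[10,[-0.8,1.2,-7],[0,0.5,0.1]],[10,[-1.4,1,-7.5],[0,0.5,0.1]],[10,[-1.6,1,-7.5],[0,0.5,0.1]]]'; python3 -c "
from h import *
chk(2,19.7,.028)"
```

```text
time: 10.4
position: [0.4916, -0.1052, 0.0467]
tool_rot: [-0.69, -0.021, 0.723, -0.006]
ft_force: [-12.9, -3.1, 3.7]
grip_width: 0.0211
perp 7.9 along -11.0 lat -2.6
shift mm [ -3.8   7.  -10. ] turn deg [0.23 2.4  1.22]
yaw 1.00 el 19.67 s 0.0180
```

```bash
python3 -m inch '[[10,[-3.4,2,-10.5],[0,1,0.4]],[10,[-3.0,2,-10.5],[0,1,0.4]]]'; python3 -c "
from h import *
chk(2,19.7,.028)"
```

```text
time: 10.65
position: [0.4957, -0.1029, 0.0488]
tool_rot: [-0.689, -0.021, 0.724, -0.006]
ft_force: [-12.8, -0.6, 1.8]
grip_width: 0.021
perp 6.0 along -11.4 lat -0.1
shift mm [-1.6  9.2 -5.9] turn deg [0.24 2.49 1.24]
yaw 0.65 el 19.60 s 0.0226
```

```bash
python3 -m inch '[[10,[-4.7,4,-14.2],[0,1.2,0.5]],[10,[-4.7,4,-14.2],[0,1.2,0.5]],[10,[-4.7,4,-14.2],[0,1.2,0.5]]]'; python3 -c "
from h import *
chk(2,19.7,.04)"
```

```text
time: 11.02
position: [0.5072, -0.1015, 0.0536]
tool_rot: [-0.687, -0.022, 0.726, -0.006]
ft_force: [-13.6, -0.2, 1.1]
grip_width: 0.021
perp 5.6 along -12.4 lat 0.4
shift mm [-0.9 10.2 -5.7] turn deg [0.27 2.82 1.38]
yaw 0.47 el 19.50 s 0.0352
```

```bash
python3 -m inch '[[10,[-4.9,5,-15],[0,1.6,0.6]],[10,[-4.9,5,-15],[0,1.6,0.6]],[10,[-4.9,5,-15],[0,1.6,0.6]],[10,[-4.9,5,-15],[0,1.6,0.6]]]'; python3 -c "
from h import *
chk(2,19.7,.06)"
```

```text
time: 11.52
position: [0.5233, -0.1024, 0.0591]
tool_rot: [-0.692, -0.022, 0.721, -0.007]
ft_force: [-17.8, 0.2, 1.6]
grip_width: 0.0211
perp 7.5 along -16.2 lat 0.9
shift mm [-2.1  8.8 -8.5] turn deg [0.35 2.02 1.32]
yaw 0.63 el 19.51 s 0.0519
```

```bash
python3 -m inch '[[10,[-5.6,5,-15.5],[0,1.2,0.7]],[10,[-5.4,5,-15.5],[0,1.2,0.7]],[10,[-5.3,5,-15.5],[0,1.2,0.7]],[10,[-5.3,5,-15.5],[0,1.2,0.7]]]'; python3 -c "
from h import *
chk(2,19.7,.085)"
```

```text
time: 12.02
position: [0.541, -0.1038, 0.0658]
tool_rot: [-0.687, -0.019, 0.727, -0.01]
ft_force: [-16.3, 1.0, 1.6]
grip_width: 0.0208
perp 7.0 along -14.7 lat 1.7
shift mm [ -4.1   6.8 -14.2] turn deg [0.39 2.95 0.79]
yaw 0.87 el 19.45 s 0.0711
```

```bash
python3 -m inch '[[10,[-5.6,5,-15.5],[0,1.2,0.5]],[10,[-5.5,5,-15.5],[0,1.2,0.5]],[10,[-5.5,4,-15.5],[0,1.2,0.5]]]'; python3 -c "
from h import *
chk(2,15.5,.085)"
```

```text
time: 12.4
position: [0.5541, -0.1041, 0.0706]
tool_rot: [-0.681, -0.021, 0.732, -0.01]
ft_force: [-18.2, 0.8, 1.5]
grip_width: 0.021
perp 7.6 along -16.6 lat 1.6
shift mm [-21.5   5.5   9. ] turn deg [ 0.55 -0.44  0.92]
yaw 0.98 el 19.45 s 0.0853
```

```bash
python3 -m inch '[[10,[-14,0,3.5],[0,-1.5,0]],[10,[-13,0,4.5],[0,-1.5,0]],[10,[-2,0,0],[0,0,0]],[10,[0,0,0],[0,0,0]]]'
python3 - <<'E'
from h import *
import cv2
chk(2,15.5,.085);chk(2,15.5,.010)
im=imaging.camera("top");s=imaging.camera("scene")
a=cv2.resize(im[40:230,220:350],None,fx=3,fy=3,interpolation=cv2.INTER_CUBIC);b=cv2.resize(s[180:335,175:305],None,fx=3,fy=3,interpolation=cv2.INTER_CUBIC)
b=cv2.copyMakeBorder(b,0,a.shape[0]-b.shape[0],0,0,cv2.BORDER_CONSTANT)
cv2.imwrite("pics/c3.png",cv2.convertScaleAbs(np.hstack([a,b])[...,::-1],alpha=1.5))
E
```

```text
time: 12.9
position: [0.5474, -0.1038, 0.0976]
tool_rot: [-0.66, -0.021, 0.751, -0.009]
ft_force: [-0.9, -0.5, -1.1]
grip_width: 0.021
perp -0.7 along -1.3 lat -0.4
shift mm [5.  6.6 0.2] turn deg [0.44 2.78 1.09]
yaw 0.90 el 14.74 s 0.0879
perp -0.7 along -1.3 lat -0.4
shift mm [34.1  6.6 69.3] turn deg [0.44 2.78 1.09]
yaw 0.90 el 14.74 s 0.0879
```

View pics/c3.png

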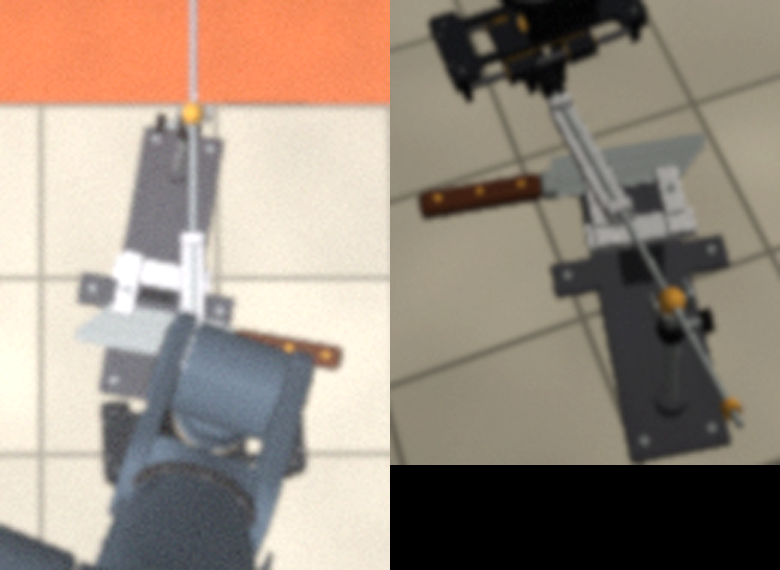

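The stroke is confirmed. The holder's front moved from top-crop (193,315) to (193,233), about 80 mm, and the stone is now lifted clear. Next I'll return in the air and swing to the middle.

```bash
sed -i 's/^TILT=.*/TILT=-22/' h.py
python3 - <<'E'
from h import *
delta(*target(1,14.8,.010)); delta(*target(-10.5,15,.010))
E
```

```text
shift mm [29.5 -0.5 72. ] turn deg [1.46 0.1  0.95]
shift mm [ 31.2 -79.6  61.4] turn deg [12.86  0.41 -0.48]
```

```bash
python3 -m inch '[[10,[4.5,-12,12],[2,0,0]],[10,[5,-13,12],[2.1,0,0]],[10,[5,-13,12],[2.1,0,0]],[10,[5,-12,12],[2.1,0,0]],[10,[5,-12,12],[2.1,0,0]],[10,[5,-11,11],[2.1,0,0]],[10,[0,0,0],[0,0,0]],[10,[0,0,0],[0,0,0]]]'
python3 - <<'E'
from h import *
chk(-10.5,15,.010)
E
```

```text
time: 14.0
position: [0.48, -0.0251, 0.0752]
tool_rot: [-0.661, 0.062, 0.745, 0.065]
ft_force: [0.2, 0.2, -1.5]
grip_width: 0.0214
perp -1.5 along -0.3 lat 0.2
shift mm [-0.7  1.4  0.5] turn deg [ 0.17 -0.22 -0.39]
yaw -10.72 el 15.12 s 0.0101
```

```bash
python3 - <<'E'
from h import *
delta(*target(-10.2,19.6,.009))
E
python3 -m inch '[[10,[10,1,-4],[0,1.6,0]],[10,[9,1,-4],[0,1.5,0]],[10,[4,0,-1.5],[0,0.8,0]],[10,[0,0,0],[0,0,0]]]'; python3 -c "
from h import *
chk(-10.2,19.9,.009)"
```

```text
shift mm [ 29.7   3.3 -13.5] turn deg [-0.11  4.38 -0.36]
time: 14.5
position: [0.4893, -0.0304, 0.051]
tool_rot: [-0.688, 0.063, 0.721, 0.061]
ft_force: [-0.3, 1.3, -2.4]
grip_width: 0.0212
perp -2.1 along -1.3 lat 1.2
shift mm [ 8.8 -0.2 -1.1] turn deg [ 0.07  0.53 -0.4 ]
yaw -10.20 el 18.71 s 0.0114
```

```bash
python3 -m inch '[[10,[4.5,0,0.3],[0,0.5,0]],[10,[2.5,0,-0.5],[0,0.3,0]],[10,[1,0,-0.3],[0,0,0]]]'; python3 -c "
from h import *
chk(-10.2,20,.009)"
```

```text
time: 14.88
position: [0.4907, -0.031, 0.0432]
tool_rot: [-0.694, 0.064, 0.715, 0.061]
ft_force: [-0.7, 0.9, 1.3]
grip_width: 0.0208
perp 1.5 along -0.4 lat 0.7
shift mm [ 1.8 -0.5  0.5] turn deg [ 0.1  -0.35 -0.42]
yaw -10.16 el 19.79 s 0.0100
```

```bash
python3 -m inch '[[10,[2.2,0,-0.8],[0,0.2,0]],[10,[1,0,-0.4],[0,0,0]],[10,[-2.5,2,-9],[0,0.8,0.3]],[10,[-4.6,4,-14],[0,1.2,0.5]]]'; python3 -c "
from h import *
chk(-10.2,20,.02)"
```

```text
time: 15.38
position: [0.496, -0.0352, 0.0443]
tool_rot: [-0.693, 0.067, 0.715, 0.057]
ft_force: [-11.5, 5.3, 0.3]
grip_width: 0.0211
perp 4.4 along -11.4 lat 3.2
shift mm [-1.1 -3.6 -3.8] turn deg [ 0.17 -0.32 -0.99]
yaw -9.70 el 19.93 s 0.0160
```

```bash
python3 -m inch '[[10,[-4.9,0.5,-14.8],[0,1.2,0.2]],[10,[-5,0.5,-15],[0,1.2,0.2]],[10,[-5.1,0.5,-15],[0,1.2,0.2]],[10,[-5.1,0.5,-15],[0,1.2,0.2]]]'; python3 -c "
from h import *
chk(-10.2,20,.04)"
```

```text
time: 15.88
position: [0.5252, -0.038, 0.0561]
tool_rot: [-0.699, 0.07, 0.71, 0.053]
ft_force: [-7.9, 2.5, -1.3]
grip_width: 0.021
perp 1.5 along -8.1 lat 1.1
shift mm [ 4.1 -1.3  6.5] turn deg [ 0.21 -1.28 -1.42]
yaw -10.08 el 19.73 s 0.0472
```

```bash
python3 -m inch '[[10,[-2.2,0.5,-13],[0,0.2,0.3]],[10,[-3.6,0.5,-14],[0,0.3,0.3]]]'; python3 -c "
from h import *
chk(-10.2,20,.06)"
```

```text
time: 16.12
position: [0.534, -0.0385, 0.0577]
tool_rot: [-0.687, 0.072, 0.721, 0.052]
ft_force: [-15.3, 1.9, 1.9]
grip_width: 0.021
perp 6.9 along -13.8 lat -0.9
shift mm [-1.3 -0.1 -3.4] turn deg [ 0.06  0.58 -1.82]
yaw -10.28 el 20.00 s 0.0565
```

```bash
python3 -m inch '[[10,[-5,1,-14.5],[0,0.8,0.3]],[10,[-4.7,1,-14.5],[0,0.8,0.3]]]'; python3 -c "
from h import *
chk(-10.2,20,.07)"
```

```text
time: 16.38
position: [0.5435, -0.0399, 0.0618]
tool_rot: [-0.681, 0.075, 0.726, 0.052]
ft_force: [-12.6, 2.5, 1.0]
grip_width: 0.0208
perp 5.3 along -11.7 lat 0.2
shift mm [-0.7  0.2 -3.2] turn deg [-0.16  1.48 -2.2 ]
yaw -10.35 el 19.92 s 0.0672
```

```bash
python3 -m inch '[[10,[-4.9,1,-14.5],[0,0.8,0.3]],[10,[-4.9,1,-14.5],[0,0.8,0.3]],[10,[-4.9,1,-14.5],[0,0.8,0.3]]]'; python3 -c "
from h import *
chk(-10.2,20,.085)"
```

```text
time: 16.75
position: [0.5594, -0.0428, 0.0678]
tool_rot: [-0.673, 0.08, 0.733, 0.05]
ft_force: [-12.1, 3.1, 2.6]
grip_width: 0.0211
perp 6.7 along -10.9 lat 0.8
shift mm [ 0.3  0.1 -1.2] turn deg [-0.47  2.66 -2.83]
yaw -10.39 el 19.94 s 0.0849
```

```bash
python3 -m inch '[[10,[-14,0,3.5],[0,-1,0]],[10,[-13,0,4.5],[0,-1,0]],[10,[-2,0,0],[0,0,0]]]'
python3 - <<'E'
from h import *
chk(-22.3,15,.009)
E
```

```text
time: 17.12
position: [0.5533, -0.0402, 0.096]
tool_rot: [-0.659, 0.081, 0.746, 0.054]
ft_force: [-0.1, -0.3, -2.4]
grip_width: 0.021
perp -2.2 along -0.9 lat -0.3
shift mm [ 24.3 -82.3  65.8] turn deg [11.09 -0.44 -4.17]
yaw -10.65 el 15.02 s 0.0878
```

```bash
python3 -m inch '[[10,[3.5,-12,12],[1.8,0,-0.4]],[10,[4,-13,13],[1.8,0,-0.4]],[10,[4,-13,13],[1.8,0,-0.4]],[10,[4,-13,13],[1.8,0,-0.4]],[10,[4,-13,13],[1.8,0,-0.4]],[10,[4,-12,12],[1.8,0,-0.4]],[10,[0,0,0],[0,0,0]],[10,[0,0,0],[0,0,0]]]'
python3 - <<'E'
from h import *
chk(-22.2,19.5,.009);print(get_obs()["q"])
E
```

```text
time: 18.12
position: [0.5036, 0.0525, 0.0742]
tool_rot: [-0.657, 0.141, 0.728, 0.135]
ft_force: [0.6, 0.0, -1.6]
grip_width: 0.0208
perp -1.7 along -0.0 lat 0.3
shift mm [ 28.4   0.6 -12. ] turn deg [-0.39  3.1  -1.54]
yaw -22.49 el 15.25 s 0.0100
[-1.17271325e-01  6.37527336e-01  1.77748050e+00  4.75930949e-04
  8.28042040e-01  1.84686449e+00]
```

```bash
python3 -m inch '[[10,[10,0,-4],[0,1.2,0]],[10,[9,0,-3.5],[0,1.2,0]],[10,[5,0,-2],[0,0.4,0]],[10,[2,0,-0.5],[0,0,0]],[10,[1,0,0],[0,0,0]]]'; python3 -c "
from h import *
chk(-22.2,19.7,.009)"
```

```text
time: 18.75
position: [0.5132, 0.0463, 0.0461]
tool_rot: [-0.676, 0.145, 0.711, 0.132]
ft_force: [-1.3, 0.9, 1.7]
grip_width: 0.0211
perp 2.1 along -0.8 lat 0.4
shift mm [ 2.7 -0.7  1.5] turn deg [-0.38  0.28 -1.54]
yaw -22.18 el 19.44 s 0.0114
```

```bash
python3 -m inch '[[10,[2,0,-0.8],[0,0.2,0]],[10,[1,0,-0.4],[0,0,0]],[10,[-2.4,1,-9],[0,0.8,0.2]],[10,[-4.2,2,-13.5],[0,1,0.2]]]'; python3 -c "
from h import *
chk(-22.2,19.7,.02)"
```

```text
time: 19.25
position: [0.5176, 0.0392, 0.0472]
tool_rot: [-0.675, 0.149, 0.712, 0.127]
ft_force: [-12.8, 8.5, 0.2]
grip_width: 0.0211
perp 5.3 along -14.2 lat 2.9
shift mm [-0.3 -5.5 -2. ] turn deg [-0.36  0.28 -2.33]
yaw -21.48 el 19.60 s 0.0181
```

```bash
python3 -m inch '[[10,[-4.5,-1,-13.8],[0,0.9,0]],[10,[-4.5,-1,-13.8],[0,0.9,0]]]'; python3 -c "
from h import *
chk(-22.2,19.7,.03)"
```

```text
time: 19.5
position: [0.5256, 0.0352, 0.0512]
tool_rot: [-0.671, 0.151, 0.715, 0.124]
ft_force: [-10.7, 5.1, -0.6]
grip_width: 0.0211
perp 3.5 along -11.3 lat 0.6
shift mm [ 0.2 -6.3 -2.5] turn deg [-0.28  0.75 -2.85]
yaw -21.37 el 19.50 s 0.0281
```

```bash
python3 -m inch '[[10,[-3.5,-1,-13.8],[0,0.8,-0.2]],[10,[-4.2,-1,-14],[0,0.8,-0.2]]]'; python3 -c "
from h import *
chk(-22.2,19.7,.04)"
```

```text
time: 19.75
position: [0.5334, 0.0318, 0.0536]
tool_rot: [-0.666, 0.15, 0.72, 0.124]
ft_force: [-14.8, 6.9, 1.0]
grip_width: 0.0208
perp 6.5 along -15.0 lat 0.8
shift mm [-0.9 -6.4 -3.5] turn deg [-0.24  1.52 -2.9 ]
yaw -21.33 el 19.60 s 0.0370
```

```bash
python3 -m inch '[[10,[-4.7,-1,-14.2],[0,1,-0.2]],[10,[-4.4,-1,-14.2],[0,1,-0.2]]]'; python3 -c "
from h import *
chk(-22.2,19.7,.05)"
```

```text
time: 20.0
position: [0.541, 0.0286, 0.0567]
tool_rot: [-0.663, 0.15, 0.723, 0.124]
ft_force: [-12.8, 6.3, 1.7]
grip_width: 0.0207
perp 6.4 along -12.8 lat 0.9
shift mm [-1.3 -6.5 -4.6] turn deg [-0.19  2.01 -2.95]
yaw -21.30 el 19.59 s 0.0460
```

```bash
python3 -m inch '[[10,[-4.9,-1,-14.4],[0,1.1,-0.2]],[10,[-4.7,-1,-14.4],[0,1.1,-0.2]],[10,[-4.7,-1,-14.4],[0,1.1,-0.2]]]'; python3 -c "
from h import *
chk(-22.2,19.7,.06)"
```

```text
time: 20.38
position: [0.5533, 0.024, 0.0615]
tool_rot: [-0.661, 0.149, 0.725, 0.124]
ft_force: [-12.9, 6.5, 2.3]
grip_width: 0.021
perp 7.1 along -12.8 lat 1.0
shift mm [ 0.5 -6.2 -1. ] turn deg [-0.14  2.44 -2.98]
yaw -21.33 el 19.57 s 0.0601
```

```bash
python3 -m inch '[[10,[-5.2,-1,-14.4],[0,1.1,-0.2]],[10,[-5,-1,-14.4],[0,1.1,-0.2]],[10,[-5,-1,-14.4],[0,1.1,-0.2]]]'; python3 -c "
from h import *
chk(-22.2,19.7,.075)"
```

```text
time: 20.75
position: [0.5666, 0.0195, 0.0669]
tool_rot: [-0.658, 0.148, 0.727, 0.125]
ft_force: [-13.6, 6.1, 1.6]
grip_width: 0.0207
perp 6.5 along -13.4 lat 0.4
shift mm [ 0.8 -5.4 -1.1] turn deg [-0.14  2.81 -2.96]
yaw -21.43 el 19.52 s 0.0752
```

```bash
python3 -m inch '[[10,[-5.1,-1,-14.4],[0,1.1,-0.2]],[10,[-5.1,-1,-14.4],[0,1.1,-0.2]]]'; python3 -m inch '[[10,[-14,0,3.5],[0,-1,0]],[10,[-13,0,4.5],[0,-1,0]],[10,[-2,0,0],[0,0,0]]]'; python3 -c "
from h import *
chk(-21.5,15,.009)"
```

```text
time: 21.0
position: [0.5757, 0.0163, 0.0704]
tool_rot: [-0.657, 0.148, 0.729, 0.125]
ft_force: [-13.4, 6.5, 2.0]
grip_width: 0.021
time: 21.38
position: [0.5717, 0.0195, 0.0991]
tool_rot: [-0.644, 0.146, 0.74, 0.128]
ft_force: [-0.7, 0.8, -1.3]
grip_width: 0.0211
perp -0.9 along -1.4 lat 0.4
shift mm [33.1  0.4 73.7] turn deg [-1.12  0.38 -2.81]
yaw -21.77 el 14.57 s 0.0899
```

```bash
python3 -m inch '[[10,[5,0,13],[-0.2,0,-0.4]],[10,[5,0,13],[-0.2,0,-0.4]],[10,[5,0,13],[-0.2,0,-0.4]],[10,[5,0,13],[-0.2,0,-0.4]],[10,[5,0,13],[-0.2,0,-0.4]],[10,[5,0,10],[0,0,-0.4]],[10,[0,0,0],[0,0,0]]]'; python3 -c "
from h import *
chk(-12,15,.006)"
```

```text
time: 22.25
position: [0.4916, 0.0487, 0.0753]
tool_rot: [-0.648, 0.126, 0.739, 0.137]
ft_force: [-1.0, 0.7, -2.0]
grip_width: 0.0217
perp -1.5 along -1.8 lat 0.2
shift mm [ -0.5  64.8 -10.4] turn deg [-9.44  0.46  0.72]
yaw -21.30 el 14.79 s 0.0014
```

```bash
python3 -m inch '[[10,[0,16,-3.5],[-2.3,0,0.2]],[10,[0,16,-2],[-2.3,0,0.2]],[10,[0,16,-1],[-2.3,0,0.2]],[10,[0,15,0],[-2.3,0,0.2]],[10,[0,0,0],[0,0,0]]]'; python3 -c "
from h import *
chk(-12,19.4,.006)"
```

```text
time: 22.88
position: [0.477, -0.015, 0.0742]
tool_rot: [-0.655, 0.07, 0.748, 0.078]
ft_force: [-0.6, 0.3, -1.3]
grip_width: 0.0208
perp -1.0 along -1.0 lat 0.1
shift mm [ 27.9   0.2 -15.4] turn deg [ 0.    5.   -0.12]
yaw -12.04 el 15.10 s 0.0053
```

Now a gentle lay-down: lower to just above contact, then in small steps.

```bash
python3 -m inch '[[10,[9,0,-4],[0,1.5,0]],[10,[8,0,-4],[0,1.5,0]],[10,[5,0,-2.5],[0,0.8,0]],[10,[2,0,-0.5],[0,0.3,0]],[10,[0,0,0],[0,0,0]]]'; python3 -c "
from h import *
chk(-12,19.5,.006)"
```

```text
time: 23.5
position: [0.4872, -0.0156, 0.0486]
tool_rot: [-0.683, 0.073, 0.723, 0.076]
ft_force: [-0.1, 0.1, -1.4]
grip_width: 0.0211
perp -1.3 along -0.5 lat 0.0
shift mm [ 4.7  1.8 -1.9] turn deg [-0.15  0.75 -0.09]
yaw -12.27 el 18.81 s 0.0062
```

```bash
python3 -m inch '[[10,[2.5,0,-0.8],[0,0.4,0]],[10,[1.5,0,-0.5],[0,0.2,0]],[10,[1,0,-0.3],[0,0,0]],[10,[0,0,0],[0,0,0]]]'; python3 -c "
from h import *
chk(-12,19.7,.006)"
```

```text
time: 24.0
position: [0.4892, -0.016, 0.0436]
tool_rot: [-0.687, 0.074, 0.719, 0.076]
ft_force: [-0.1, 0.1, -1.5]
grip_width: 0.0211
perp -1.4 along -0.6 lat 0.1
shift mm [ 1.2  1.8 -0.2] turn deg [-0.15  0.25 -0.09]
yaw -12.28 el 19.54 s 0.0063
```

```bash
python3 -m inch '[[10,[1,0,-0.3],[0,0,0]],[10,[0.7,0,-0.2],[0,0,0]],[10,[0,0,0],[0,0,0]]]'; python3 -c "
from h import *
chk(-12,19.7,.006)"
```

```text
time: 24.38
position: [0.4897, -0.0161, 0.042]
tool_rot: [-0.687, 0.074, 0.719, 0.076]
ft_force: [-0.8, 0.0, -0.1]
grip_width: 0.0214
perp 0.2 along -0.7 lat -0.1
shift mm [-0.5  1.8  0.3] turn deg [-0.15  0.24 -0.09]
yaw -12.27 el 19.78 s 0.0062
```

The stone is resting on the edge with about 0 N on the handle. Releasing and retreating straight back along the fingers.

```bash
python3 -m inch '[[30,[0,0,0],[0,0,0]],[30,[0,0,0],[0,0,0]],[60,[0,0,0],[0,0,0]],[60,[0,0,0],[0,0,0]],[60,[0,0,0],[0,0,0]]]'; python3 -c "
from h import *
chk(-12,19.7,.006)"; python3 -m inch '[[60,[-10,0,0],[0,0,0]],[60,[-25,0,0],[0,0,0]],[60,[-35,0,0],[0,0,0]],[60,[-40,0,0],[0,0,0]],[60,[-40,0,0],[0,0,0]],[60,[0,0,0],[0,0,0]]]'
python3 - <<'E'
from h import *
import cv2
im=imaging.camera("top");s=imaging.camera("scene")
a=cv2.resize(im[40:230,220:350],None,fx=3,fy=3,interpolation=cv2.INTER_CUBIC);b=cv2.resize(s[180:335,175:305],None,fx=3,fy=3,interpolation=cv2.INTER_CUBIC)
b=cv2.copyMakeBorder(b,0,a.shape[0]-b.shape[0],0,0,cv2.BORDER_CONSTANT)
cv2.imwrite("pics/c4.png",cv2.convertScaleAbs(np.hstack([a,b])[...,::-1],alpha=1.5))
E
```

```text
time: 25.0
position: [0.4907, -0.016, 0.0425]
tool_rot: [-0.688, 0.074, 0.718, 0.076]
ft_force: [1.5, 0.4, 0.1]
grip_width: 0.0525
perp -0.4 along 1.3 lat 0.7
shift mm [0.1 2.1 1.3] turn deg [-0.18  0.11 -0.05]
yaw -12.31 el 19.76 s 0.0073
time: 25.75
position: [0.4972, -0.0173, 0.1996]
tool_rot: [-0.689, 0.074, 0.717, 0.076]
ft_force: [0.3, 0.1, -0.4]
grip_width: 0.0601
```

View pics/c4.png

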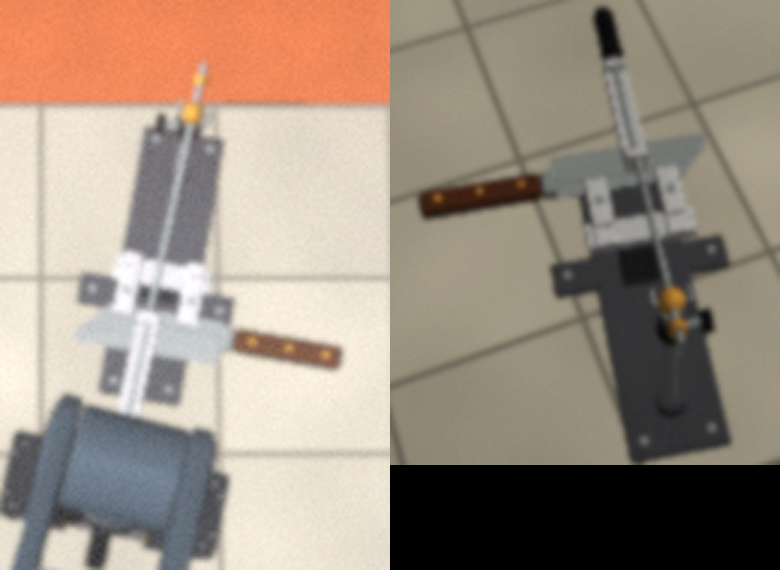

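The stone lies on the edge near the middle with the rod drawn back, and the handle is free at scene-crop (608,35). The gripper is clear. Handing in.

```bash
python3 -m inch '[[60,[0,0,0],[0,0,0]],[60,[0,0,0],[0,0,0]]]'; python3 -c "
from rig import robot
print(robot.hand_in())"
```

```text
time: 26.1
position: [0.4926, -0.0162, 0.1944]
tool_rot: [-0.684, 0.073, 0.722, 0.077]
ft_force: [-0.4, 0.8, -0.2]
grip_width: 0.0596
the job is handed in; nothing more can be done
None
```

I made the three forward strokes in order (heel, middle, tip) and handed the job in at 26 s. I gripped the rod by its handle, lifted the stone before the first stroke and after each one, and drew the rod back in the air every time. By my estimate, each stroke ran from about 10–11 mm to 85–86 mm. A picture check of the first one showed about 80 mm of travel.

**Pressure:** it was not even all the way. These are estimates from the wrist force at the pauses, not direct readings:

| Stroke | Force on the edge |
|---|---|
| Heel | about 6–15 N; the low was near the start, where the stone stuck at first |
| Middle | mostly 9–14 N, with one brief dip to about 5 N near mid-stroke |
| Tip | about 8–14 N |

No estimate went above about 15 N, well under the 25 N limit.

**Drift:** while pushing, the rod drifted sideways by up to about 6 mm at the edge. By the rod's measured angle it stayed within the intended third each time.

**Final state:** the last picture shows the stone lying near the middle of the edge with the rod drawn back, at a stroke of about 6 mm. The gripper is open and about 150 mm clear. I did not re-check the other items on the counter, but the arm worked well away from them.

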